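Take a bottle's temperature with the stick thermometer

TASK

Take the temperature of the bottle with the orange cap: draw the white stick thermometer up out of its slanted dock, turn it level with its screen facing up, and hold it raised off the table with its lens aimed squarely at the middle of that bottle's height and width, about 5 cm from the glass, without touching it. Finish while still holding it there in the gripper, steady and carried by nothing else. Leave the three bottles and the tub of fittings standing where they are.

Things in the scene. Friction and masses are not known exactly. Their poses are not given: they have to be found in the camera images.
- thermometer: White stick thermometer, 0.1-0.16 kg. Flat-sided body 150 mm long, 26 wide (own y), 28 thick (z), then a round black snout 24 dia x 20. Origin on its long axis at the dark grip patch, 60 from the tail, 110 from the lens end, near the centre of mass. Own x runs to the lens, z out of the green screen. Starts with x 45 deg below level, tail up, origin 114 above table; sides free to grip from above.
- lens (a point): Centre of the thermometer's lens face, the end of the snout, 110 from the body's origin along own x. Axes as the thermometer's.
- dock: Slanted dock, fixed. Black base 170 x 90 x 12 mm; grey pocket 43 wide outside, 60 deep, closed on four sides, axis at 45 deg, 4 to 5 mm play; a 14 wide back rest runs on 85 under the thermometer. Origin under the base; x along it: pocket floor toward +x, mouth opens up and toward -x. Draw the thermometer along its own -x (up and back at 45 deg), at least 65 mm, to clear it.
- pocket_floor (a point): Centre of the pocket's floor, where the lens face rests at the start; 55 ahead of the dock's origin and 36 above the table.
- orange_bottle: Target: amber glass bottle with ORANGE cap and paper label, 80 in diameter, 180 tall with cap, 0.6 kg, loose and standing. Origin at the centre of its underside, z up.
- orange_middle (a point): Point on the orange-capped bottle's axis, 80 above its underside: the middle to aim at (40 inside the glass).
- blue_bottle: Bystander: the same bottle with a blue cap, 80 in diameter, 180 tall, origin at the centre of its underside.
- green_bottle: Bystander: the same bottle with a green cap, 80 in diameter, 180 tall, origin at the centre of its underside. The three stand in a row across, 100 to 200 apart, in any order.
- tub: Bystander: open white tub of fittings, 170 (x) x 120 (y) x 70 high, loose, origin at the centre of its underside. One of dock and tub stands left of the bottles, the other right, either way round.
Not all that is in view belongs to the job. What is meant by the thermometer is not purple or turquoise, and is the smaller of those in its own colour.

How it is judged:
On the way:
1. the thermometer is drawn clear out of the dock in the gripper (distance between lens and pocket_floor above 0.07 m and contact force between the fingers and thermometer above 1 N and contact force between thermometer and dock below 0.05 N and height (world z) of lens above 0.05 m), for 0.1 s.
At the end, for the whole second after the job is handed in: Gripper alone holds the thermometer, 45 mm or more up, at rest, level and screen up within 15 deg, axis within 20 mm sideways and 30 mm in height of the orange-capped bottle's middle, lens 15 to 90 mm from the glass; bottles upright, bottles and tub within 20 mm of their start (contact force between the fingers and thermometer above 1 N and contact force between thermometer and dock below 0.05 N and contact force between thermometer and orange_bottle below 0.05 N and contact force between thermometer and blue_bottle below 0.05 N and contact force between thermometer and green_bottle below 0.05 N and contact force between thermometer and tub below 0.05 N and height (world z) of each of thermometer, lens above 0.045 m and angle between thermometer's own z axis and vertical below 0.26 rad and y of orange_middle in the frame of thermometer between -0.02 and 0.02 m and z of orange_middle in the frame of thermometer between -0.03 and 0.03 m and x of orange_middle in the frame of thermometer above 0.14 m and horizontal distance between lens and orange_middle between 0.055 and 0.13 m and linear speed of thermometer below 0.03 m/s and angle between each of orange_bottle, blue_bottle, green_bottle's own z axis and vertical below 0.1 rad and distance of each of orange_bottle, blue_bottle, green_bottle, tub from where it was at the start of the episode below 0.02 m); the arm keeps its last pose, push and grip.
It fails at once if a bottle or the tub is knocked or shifted more than 30 mm (distance of any of orange_bottle, blue_bottle, green_bottle, tub from where it was at the start of the episode above 0.03 m).
It fails at once if a bottle is tipped (angle between any of orange_bottle, blue_bottle, green_bottle's own z axis and vertical above 0.3 rad).
It also fails if it takes over 48 s, if anything falls off the work surface, if the arm or the gripper's body presses on something with over 40 N, if the wrist force passes 120 N, or if a joint passes its speed limit or range.

ROBOT

A 6-joint arm with a two-finger parallel gripper is mounted at the origin on the work surface. World frame = base frame: x ahead of the robot, y to its left, z up, the work surface at z = 0. Lengths are in m, angles in rad, forces in N, time in s.
With the tool pointing down it reaches from about 0.225 to 0.875 m from the base axis. Payload 3.4 kg.
Tool frame: the origin (TCP) lies at the very end of the fingers, on their centre line; the grasp point (between the pads) lies 19 mm behind it; z points along the fingers, y is the direction in which the jaws open and shut (so a half turn about z gives the same grasp; the last joint's range is limited). The gripper opens to 85 mm and grips with 20 to 120 N. Pads are 22 mm wide; open, the fingers measure 114 mm over their backs; the gripper's body (76 mm by 85 mm) begins 54 mm behind the grasp point. The pads swing forward as they close: fully open they stand 13 mm farther back than shut.
Start: joints at [-1.392, 0.276, 1.505, -0, 1.361, -0.121], TCP at [0.17, -0.549, 0.231] pointing down, gripper open.
Joint ranges: [-2.89, 2.89], [-0.75, 2.08], [0.22, 2.7], [-1.18, 4.32], [0.11, 2.71], [-2.7, 2.7]. Speed limits (rad/s): [2.57, 2.57, 3.14, 3.14, 3.14, 3.14].

INTERFACE

Orientations are given as a unit quaternion [w, x, y, z].
In Python, from rig import manip gives the robot as it stands. The module is installed in compiled form; this text tells all that it offers.
- The arm moves only by the tool carry_out, never from a script. Its argument "moves" is one flat list of numbers, 5 for each row, row after row: the opening in per cent of the stroke, from 0 (shut) to 100 (fully open), then the shift along the world's x, y, z in cm, then the turn about the world's z in rad. A call has exactly 10 rows; each row shifts and turns the commanded pose from where the row before left it; what a row does not reach is not made up. A row lasts 1/10 s, in which the tool goes at most 50 mm and 8.59 degrees, less where a joint would pass 70% of its speed; a pose out of reach is approached as far as the arm can. A call is refused whole if a number of a shift passes 5 or a number of a turn 0.15, either way. A call with a gripper value outside its range is refused whole. The fingers move at their own pace and stop on an object; "squeeze" is the grip in N (left out, the last holds). Time passes only in rows, so rows that do not move let the fingers close, or fill a call up. It gives the time, the measured TCP pose, the force and the opening at its end, in the units of the state.
- manip.get_state(): the state, without advancing time (a new reading comes with each control period).
- manip.get_image(name): name is "side" or "top" or "wrist"; returns the picture (420x560x3 uint8, red, green, blue); there is no depth.
- manip.camera_info(name): a dict with "fov_y" (degrees; the focal length in pixels is half the picture's height over the tangent of half this angle, whatever the lens; pixels are square), "cx", "cy" (the principal point, pixels), "rvec" (rotation vector, rad) and "tvec" (3), from world to camera coordinates, as OpenCV has them; the wrist camera has in their place "hand_eye" (4x4, takes a point from camera to tool coordinates, whose origin is the TCP and whose axes are the flange's). Camera axes: x right, y down, z forward; pixel columns grow to the right and rows downward; lengths in m; the calibration is good to about 2 mm. A picture is of the moment at which its call begins: read the wrist's pose just before it. camera_info takes no time and is no camera call.
- manip.sign_off(): hands the job in, once; it reports no verdict.
The state is a dict: "clock": time; "qpos": joint angles; "qd": joint speeds; "effort": joint torques, N m; "position": TCP position; "ee_rot": TCP orientation; "contact_force": force on the tool from outside, world axes, zero at the start; "moment": the same for the moment, N m; "width": finger opening in m.
Only numpy, scipy, OpenCV 4.12 (cv2) and the standard library are available. Lean on these libraries where they do the work, as an engineer would, in place of code of your own. Each camera call takes 0.05 s, during which the arm holds its last target. There are 200 camera calls.

## Working session

There is one attempt and no reset: what is moved stays moved. The work goes in short steps, Python scripts to look and compute and a tool call to move; the robot and the scene stay as the last step left them, time stands still between calls to the robot, and variables do not carry over. Pictures are saved under pics/ and viewed, about 8 in all and at most 12, crops included, and the job is handed in when it is done.

Besides the shell and the picture viewer there is one more tool, called after "Request:" as name(argument=value, ...), one argument or row to a line, values as JSON. carry_out: Moves the arm, as the interface text tells. Its arguments: {"type":"object","properties":{"moves":{"type":"array","items":{"type":"number"}},"squeeze":{"type":"number"}},"required":["moves"]}

```bash
mkdir -p pics; ls
python3 - <<'E'
from rig import manip
import cv2,numpy as np
s=manip.get_state();print({k:np.round(v,3).tolist() for k,v in s.items()})
for n in("side","top","wrist"):
    print(n,manip.camera_info(n)); im=manip.get_image(n); cv2.imwrite(f"pics/{n}0.png",im[:,:,::-1])
E
```

```text
pics
{'clock': 0.0, 'qpos': [-1.392, 0.277, 1.506, 0.0, 1.361, -0.121], 'qd': [0.001, -0.001, 0.001, -0.0, -0.001, -0.0], 'effort': [0.001, -41.678, -24.581, -0.0, 0.011, 0.0], 'position': [0.17, -0.549, 0.23], 'ee_rot': [-0.001, 0.989, 0.149, -0.0], 'contact_force': [0.298, -1.166, 0.927], 'moment': [0.007, 0.048, -0.064], 'width': 0.086}
side {'fov_y': 56.151607605102825, 'cx': 280.14409526873794, 'cy': 205.11465657899254, 'rvec': array([ 0.38883035, -2.74951253,  1.19490823]), 'tvec': array([0.5209161 , 0.12830871, 1.10122349])}
top {'fov_y': 52.6266016037397, 'cx': 281.55074199842795, 'cy': 207.1316720892847, 'rvec': array([ 2.13964653, -2.18962665,  0.16417541]), 'tvec': array([0.05391573, 0.55194761, 1.07587578])}
wrist {'fov_y': 64.04778631930319, 'cx': 283.37934954791086, 'cy': 212.51037508056913, 'hand_eye': array([[ 5.37237748e-04, -9.54186051e-01, -2.99213455e-01,
         7.56691076e-02],
       [ 9.99999565e-01,  7.40632045e-04, -5.66362401e-04,
        -7.38001119e-04],
       [ 7.62022176e-04, -2.99213021e-01,  9.54186034e-01,
        -1.42161299e-01],
       [ 0.00000000e+00,  0.00000000e+00,  0.00000000e+00,
         1.00000000e+00]])}
```

View pics/top0.png

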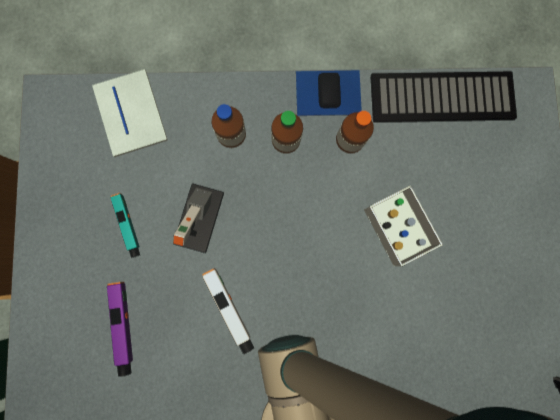

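View pics/side0.png

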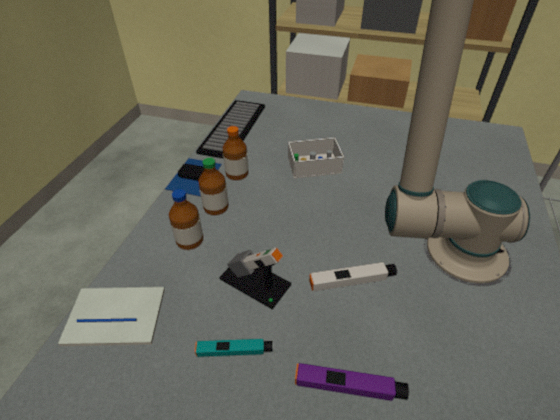

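Top view: there are four stick candidates: teal (125,225), purple (120,328), a loose white one (228,312), and a docked white one (188,225). The docked one is the smaller white, so it fits the description. The orange cap is at (364,118) top and (233,133) side. The tub is at (405,226), and the dock is left of the bottles. Next I'll triangulate and make the confirming crop.

```bash
cat > h.py <<'E'
import numpy as np,cv2
from rig import manip
from scipy.spatial.transform import Rotation as R
def cam(n,st=None):
    c=manip.camera_info(n); f=210/np.tan(np.radians(c["fov_y"])/2)
    K=np.array([[f,0,c["cx"]],[0,f,c["cy"]],[0,0,1]])
    if n!="wrist":
        Rm=cv2.Rodrigues(c["rvec"])[0]; t=c["tvec"]
    else:
        q=st["ee_rot"]; T=np.eye(4); T[:3,:3]=R.from_quat(np.r_[q[1:],q[0]]).as_matrix(); T[:3,3]=st["position"]
        M=np.linalg.inv(T@c["hand_eye"]); Rm=M[:3,:3]; t=M[:3,3]
    return K,Rm,t
def proj(C,p): x=C[0]@(C[1]@np.asarray(p)+C[2]); return x[:2]/x[2]
def ray(C,uv):
    d=C[1].T@np.linalg.solve(C[0],[*uv,1]); return -C[1].T@C[2],d/np.linalg.norm(d)
def plane(C,uv,z): o,d=ray(C,uv); return o+d*(z-o[2])/d[2]
def tri(Cs,uvs):
    A=0;b=0;L=[ray(C,u) for C,u in zip(Cs,uvs)]
    for o,d in L: P=np.eye(3)-np.outer(d,d);A=A+P;b=b+P@o
    p=np.linalg.solve(A,b); return p,max(np.linalg.norm(np.cross(p-o,d)) for o,d in L)
def blobs(im,lo,hi,mn=15):
    m=cv2.inRange(cv2.cvtColor(im,cv2.COLOR_RGB2HSV),lo,hi)
    n,_,s,c=cv2.connectedComponentsWithStats(m)
    return [(np.round(c[i],1).tolist(),s[i].tolist()) for i in range(1,n) if s[i,4]>=mn]
E
python3 - <<'E'
from h import *
T=cv2.imread("pics/top0.png")[:,:,::-1];S=cv2.imread("pics/side0.png")[:,:,::-1]
for nm,lo,hi in(("orange",(4,200,180),(14,255,255)),("blue",(105,150,100),(125,255,255)),("green",(50,150,70),(80,255,255))):
    print(nm,"T",blobs(T,lo,hi),"S",blobs(S,lo,hi))
a=cv2.resize(T[175:265,160:240],None,fx=6,fy=6,interpolation=2)[:540]
b=cv2.resize(S[235:310,210:300],None,fx=5,fy=5,interpolation=2)
o=np.zeros((540,480+450,3),np.uint8);o[:,:480]=a;o[:375,480:]=b
o=cv2.resize(o,(800,464));cv2.imwrite("pics/crop1.png",o[:,:,::-1])
C=cam("top");print("table corners",[plane(C,u,0).round(2).tolist() for u in((0,0),(560,0),(280,210),(280,400))])
E
```

```text
orange T [([363.3, 117.8], [357, 112, 14, 13, 144]), ([177.9, 239.9], [175, 237, 7, 7, 38])] S []
blue T [([327.3, 93.4], [297, 71, 64, 44, 1816]), ([119.9, 109.4], [113, 87, 15, 46, 64]), ([223.7, 111.3], [217, 105, 14, 14, 157]), ([404.5, 233.0], [402, 231, 6, 5, 26])] S [([192.2, 160.9], [188, 159, 9, 5, 17]), ([182.5, 188.1], [168, 178, 31, 20, 279]), ([107.7, 319.8], [77, 319, 59, 3, 101])]
green T [([287.9, 117.9], [281, 111, 15, 14, 156]), ([399.6, 201.2], [397, 199, 6, 5, 23])] S [([208.1, 162.2], [203, 158, 12, 10, 80])]
table corners [[1.17, 0.83, 0.0], [1.15, -0.79, 0.0], [0.55, 0.04, 0.0], [0.06, 0.06, 0.0]]
```

View pics/crop1.png

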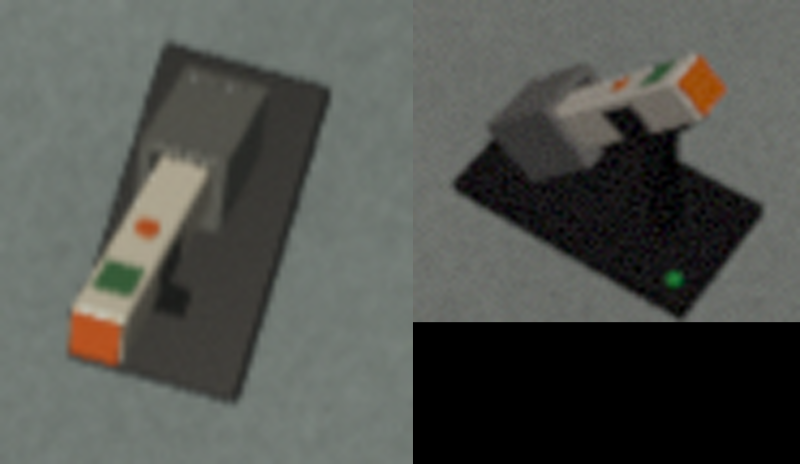

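The crop confirms it: a white body with an orange tail, green screen facing up, seated in the grey pocket. The loose white stick is clearly longer.

Run:
```python
from h import *
T=cv2.imread("pics/top0.png")[:,:,::-1];S=cv2.imread("pics/side0.png")[:,:,::-1]
C=[cam("top"),cam("side")]
bs=[b for b in blobs(S,(2,180,120),(16,255,255))]; print("S orange",bs)
print("S blue",blobs(S,(105,150,60),(125,255,255)))
k=5.16; c=lambda u,v:(160+u/k,175+v/k); s=lambda u,v:(210+(u-413)/4.3,235+v/4.3)
print("tail",tri(C,[(177.9,239.9),s(703,86)]))
print("screen ctr",tri(C,[c(119,278),s(660,73)]))
print("button",tri(C,[c(147,228),s(620,85)]))
q=[plane(C[0],c(*u),.012)[:2] for u in((168,43),(330,92),(238,402))]
qs=[plane(C[1],s(*u),.012)[:2] for u in((455,185),(680,317),(763,210))]
for Q in(q,qs): print("base",np.round(Q,3).tolist(),[np.linalg.norm(Q[i+1]-Q[i]).round(3) for i in(0,1)],[np.arctan2(*(Q[i]-Q[i+1])[::-1]).round(3) for i in(0,1)])
for nm,t,u in(("orange",(363.3,117.8),(233,133)),("green",(287.9,117.9),(208.1,163)),("blue",(223.7,111.3),(180,196))):
    print(nm,tri(C,[t,u]),"top plane z=.168:",plane(C[0],t,.168).round(3))
print("tub",plane(C[0],(405,226),.07).round(3),"loose white",[plane(C[0],u,.02).round(3) for u in((210,271),(249,350))])
```

```text
S orange [([232.2, 129.1], [227, 126, 11, 7, 58]), ([276.8, 254.5], [272, 249, 10, 12, 64])]
S blue [([194.3, 162.1], [186, 159, 16, 7, 67]), ([217.3, 165.7], [215, 164, 5, 5, 16]), ([182.7, 187.7], [166, 174, 34, 28, 474]), ([107.7, 319.8], [77, 319, 59, 3, 101])]
tail (array([0.46603064, 0.28357351, 0.15618074]), np.float64(0.0006991602447970943))
screen ctr (array([0.49249519, 0.27395324, 0.14707004]), np.float64(6.472791710637144e-05))
button (array([0.51825088, 0.26686897, 0.12028186]), np.float64(0.0005073166536789129))
base [[0.626, 0.277], [0.598, 0.194], [0.439, 0.242]] [np.float64(0.088), np.float64(0.166)] [np.float64(1.253), np.float64(-0.292)]
base [[0.623, 0.284], [0.466, 0.334], [0.439, 0.25]] [np.float64(0.165), np.float64(0.087)] [np.float64(-0.305), np.float64(1.268)]
orange (array([ 0.74638376, -0.15732212,  0.15992674]), np.float64(0.001921235572003728)) top plane z=.168: [ 0.746 -0.155  0.168]
green (array([0.7480492 , 0.02435493, 0.17074522]), np.float64(0.0005944590276241286)) top plane z=.168: [0.748 0.024 0.168]
blue (array([0.76393202, 0.17452347, 0.17031641]), np.float64(0.002335866101503968)) top plane z=.168: [0.767 0.175 0.168]
tub [ 0.494 -0.27   0.07 ] loose white [array([0.392, 0.23 , 0.02 ]), array([0.191, 0.132, 0.02 ])]
```

Triangulated: tail centre (0.466, 0.284, 0.156), where the text implies 0.156. Dock heading is about -0.295, so the thermometer origin is about (0.508, 0.271, 0.114). The orange bottle is at (0.746, -0.156). I'm moving over the dock with tool x along the dock heading.

Request:
carry_out(
  moves=[100,1.6,4.1,0.4,-0.03,100,1.6,4.1,0.4,-0.03,100,1.6,4.1,0.4,-0.03,100,1.6,4.1,0.4,-0.03,100,1.6,4.1,0.4,-0.03,100,1.6,4.1,0.4,-0.03,100,1.6,4.1,0.4,-0.03,100,1.6,4.1,0.4,-0.03,100,1.6,4.1,0.4,-0.03,100,1.6,4.1,0.4,-0.03],
  squeeze=30,
)

```text
clock: 1.15
position: [0.3299, -0.1376, 0.2715]
ee_rot: [0.0, 1.0, -0.001, 0.0]
contact_force: [1.3, -0.1, 0.1]
width: 0.0855
```

Request:
carry_out(
  moves=[100,1.6,4.1,0.4,-0.03,100,1.6,4.1,0.4,-0.03,100,1.6,4.1,0.4,-0.03,100,1.6,4.1,0.4,-0.03,100,1.6,4.1,0.4,-0.03,100,1.6,4.1,0.4,-0.03,100,1.6,4.1,0.4,-0.03,100,1.6,4.1,0.4,-0.03,100,1.6,4.1,0.4,-0.03,100,0,0,0,0],
)

```text
clock: 2.15
position: [0.4755, 0.2343, 0.3067]
ee_rot: [-0.001, 0.991, -0.132, 0.0]
contact_force: [0.2, -1.1, -0.2]
width: 0.0854
```

Run:
```python
from h import *
s=manip.get_state();C=cam("wrist",s);im=manip.get_image("wrist");cv2.imwrite("pics/w1.png",im[:,:,::-1])
print(s["clock"],s["position"].round(4),s["ee_rot"],s["qpos"].round(2),C[1][:, 0].round(2))
print(blobs(im,(2,150,120),(16,255,255)),blobs(im,(50,100,40),(80,255,255)))
for p in((.466,.284,.156),(.508,.271,.114)):print(proj(C,p).round(0))
```

```text
2.15 [0.4755 0.2343 0.3067] [-1.39855925e-03  9.91188647e-01 -1.32450338e-01  1.35948006e-04] [0.32 0.17 1.46 0.   1.51 2.16] [-0.26 -0.92 -0.29]
[([66.6, 124.7], [60, 119, 15, 12, 32]), ([240.1, 152.7], [235, 148, 11, 10, 93]), ([235.5, 217.6], [223, 211, 26, 14, 321]), ([300.9, 230.2], [292, 223, 19, 16, 67]), ([349.6, 260.7], [346, 257, 8, 8, 21]), ([140.6, 287.1], [131, 283, 20, 10, 62])] [([93.3, 135.4], [85, 129, 18, 14, 115]), ([236.7, 185.7], [227, 177, 20, 18, 283]), ([327.5, 236.8], [323, 231, 11, 14, 24]), ([2.7, 355.2], [0, 346, 8, 17, 56])]
[235. 218.]
[240. 163.]
```

View pics/w1.png

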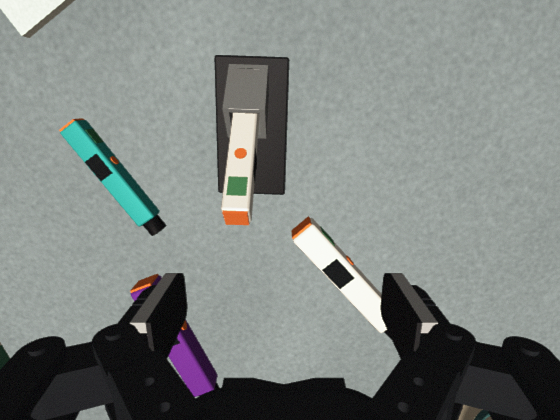

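The wrist view shows the docked tail at (235,218), exactly where my estimate projects it, and the dock edges are parallel to tool x. Descending now.

Request:
carry_out(
  moves=[100,1.2,2.0,0,-0.015,100,1.1,2.0,0,-0.015,100,0,0,-3,0,100,0,0,-3,0,100,0,0,-3,0,100,0,0,-3,0,100,0,0,-3,0,100,0,0,-3,0,100,0,0,-2,0,100,0,0,0,0],
)

```text
clock: 3.2
position: [0.494, 0.2672, 0.1044]
ee_rot: [0.002, 0.989, -0.15, -0.003]
contact_force: [-0.0, 1.0, 1.1]
width: 0.085
```

Run:
```python
from h import *
s=manip.get_state();print(s["clock"],s["position"].round(4),s["contact_force"].round(1),s["qpos"].round(2),2*np.arctan2(s["ee_rot"][2],s["ee_rot"][1]))
w=manip.get_image("wrist");S=manip.get_image("side")
a=np.hstack([w,cv2.resize(S[200:320,200:340],(490,420),interpolation=2)]);a=cv2.resize(a,(800,320));cv2.imwrite("pics/g1.png",a[:,:,::-1])
```

```text
3.2 [0.494  0.2672 0.1044] [-0.   1.   1.1] [ 0.37  0.36  1.72 -0.    1.07  2.24] -0.30126929835460436
```

View pics/g1.png

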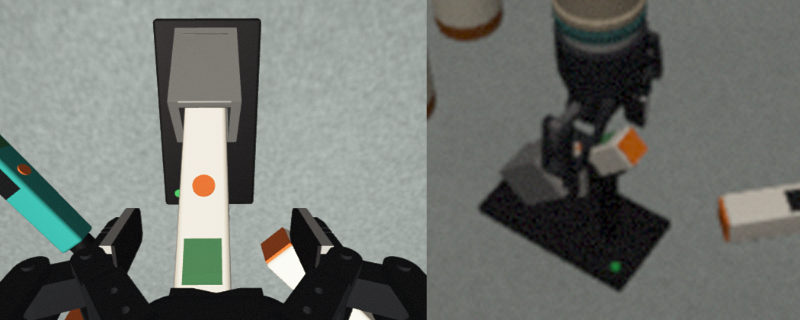

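The TCP is 7 mm short toward +y, and the view shows the body left of the finger centre by about that much. I'll correct it, then close.

Request:
carry_out(
  moves=[100,0.4,0.7,0,0,100,0,0,0,0,0,0,0,0,0,0,0,0,0,0,0,0,0,0,0,0,0,0,0,0,0,0,0,0,0,0,0,0,0,0,0,0,0,0,0,0,0,0,0,0],
  squeeze=40,
)

```text
clock: 4.3
position: [0.5006, 0.276, 0.1075]
ee_rot: [0.001, 0.989, -0.149, -0.0]
contact_force: [-0.5, -4.0, 4.0]
width: 0.0252
```

Request:
carry_out(
  moves=[0,-0.68,0.2,0.71,0,0,-0.68,0.2,0.71,0,0,-0.68,0.2,0.71,0,0,-0.68,0.2,0.71,0,0,-0.68,0.2,0.71,0,0,-0.68,0.2,0.71,0,0,-0.68,0.2,0.71,0,0,-0.68,0.2,0.71,0,0,-0.68,0.2,0.71,0,0,-0.68,0.2,0.71,0],
)

```text
clock: 5.3
position: [0.4322, 0.2968, 0.1789]
ee_rot: [0.0, 0.989, -0.15, -0.0]
contact_force: [0.7, -0.7, -0.3]
width: 0.0252
```

Run:
```python
from h import *
s=manip.get_state();print(s["clock"],s["position"].round(4),s["contact_force"].round(1),s["width"])
w=manip.get_image("wrist");S=manip.get_image("side")
a=np.hstack([w,cv2.resize(S[180:320,200:360],(480,420),interpolation=2)]);a=cv2.resize(a,(800,323));cv2.imwrite("pics/g2.png",a[:,:,::-1])
```

```text
5.3 [0.4322 0.2968 0.1789] [ 0.7 -0.7 -0.3] 0.025150836829004607
```

View pics/g2.png

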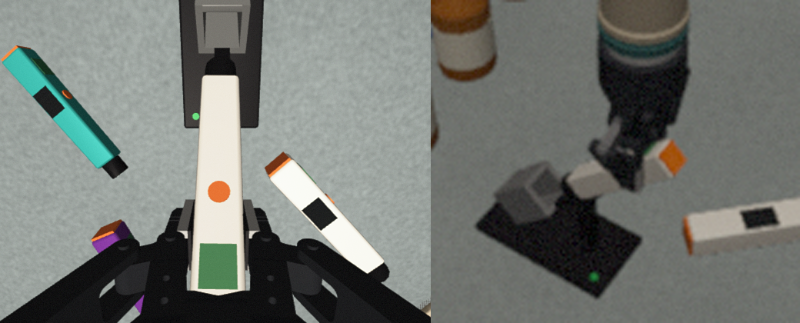

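The thermometer is drawn about 100 mm, clear of the pocket, with the screen up. The tool only yaws, so I'll level the thermometer by pressing the nose on open table, letting it pivot in a light grip, and regrasping there. First I carry it to clear table.

Request:
carry_out(
  moves=[0,0,0,3,0,0,0,-4.5,0,0,0,0,-4.5,0,0,0,0,-4.5,0,0,0,0,-4.5,0,0,0,0,-4.5,0,0,0,0,-4.5,-1,0,0,0,-4,-3,0,0,0,0,-4,0,0,0,0,-3,0],
)

```text
clock: 6.4
position: [0.4316, -0.0146, 0.0965]
ee_rot: [-0.0, 0.988, -0.152, -0.001]
contact_force: [-0.2, 0.2, -1.9]
width: 0.0259
```

Run:
```python
from h import *
s=manip.get_state();print(s["clock"],s["position"].round(4),s["contact_force"].round(1),s["width"],s["ee_rot"].round(3))
S=manip.get_image("side");cv2.imwrite("pics/g3.png",cv2.resize(S[130:340,190:470],(800,600),interpolation=2)[:,:,::-1])
```

```text
6.4 [ 0.4316 -0.0146  0.0965] [-0.2  0.2 -1.9] 0.02591415511236048 [-0.     0.988 -0.152 -0.001]
```

View pics/g3.png

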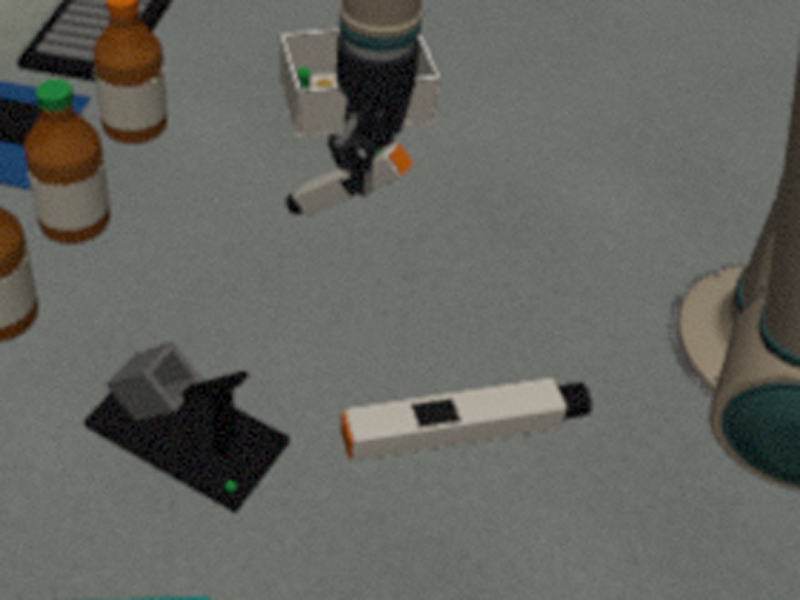

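It is held nose-down with open table beneath it. I'm lowering it with a 20 N grip, easing back so the nose stays put.

Request:
carry_out(
  moves=[0,0,0,-1,0,0,0,0,-1,0,0,-0.2,0.05,-0.7,0,0,-0.4,0.1,-0.7,0,0,-0.4,0.1,-0.7,0,0,-0.4,0.1,-0.7,0,0,-0.4,0.1,-0.7,0,0,-0.3,0.1,-0.7,0,0,0,0,0,0,0,0,0,0,0],
  squeeze=20,
)

```text
clock: 7.45
position: [0.4127, -0.0077, 0.037]
ee_rot: [0.0, 0.989, -0.149, 0.001]
contact_force: [-0.3, 0.1, 0.9]
width: 0.0254
```

Request:
carry_out(
  moves=[0,-0.2,0.05,-0.6,0,0,-0.2,0.05,-0.6,0,0,-0.2,0.05,-0.6,0,0,-0.1,0,-0.5,0,0,-0.1,0,-0.4,0,0,0,0,-0.3,0,0,0,0,0,0,0,0,0,0,0,0,0,0,0,0,0,0,0,0,0],
)

```text
clock: 8.45
position: [0.4036, -0.0065, 0.0062]
ee_rot: [0.0, 0.989, -0.15, -0.0]
contact_force: [0.7, -0.4, -0.7]
width: 0.0257
```

Run:
```python
from h import *
s=manip.get_state();print(s["clock"],s["position"].round(4),s["contact_force"].round(1),s["width"])
w=manip.get_image("wrist");S=manip.get_image("side")
a=np.hstack([w,cv2.resize(S[150:255,260:400],(560,420),interpolation=2)]);a=cv2.resize(a,(800,300));cv2.imwrite("pics/g4.png",a[:,:,::-1])
```

```text
8.45 [ 0.4036 -0.0065  0.0062] [ 0.7 -0.4 -0.7] 0.025665491824260332
```

View pics/g4.png

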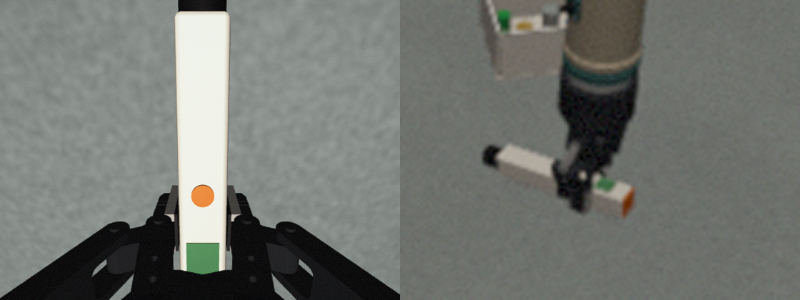

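It is nearly level, screen up. Now I open to let it lie flat, shift forward to the grip patch, regrip firmly and lift.

Request:
carry_out(
  moves=[55,0,0,0,0,55,0,0,0,0,55,0,0,0,0,55,0.9,-0.3,0,0,55,0.9,-0.2,-0.2,0,55,0,0,0,0,0,0,0,0,0,0,0,0,0,0,0,0,0,0,0,0,0,0,0,0],
  squeeze=60,
)

```text
clock: 9.55
position: [0.4216, -0.0113, 0.0043]
ee_rot: [0.0, 0.989, -0.149, -0.0]
contact_force: [-0.6, -0.6, 0.8]
width: 0.0249
```

Request:
carry_out(
  moves=[0,0,0,0,0,0,0,0,0,0,0,0,0,0,0,0,0,0,1,0,0,0,0,1,0,0,0,0,1,0,0,0,0,1.5,0,0,0,0,1.5,0,0,0,0,1.5,0,0,0,0,0,0],
)

```text
clock: 10.55
position: [0.4236, -0.0117, 0.0817]
ee_rot: [0.0, 0.989, -0.149, 0.003]
contact_force: [0.6, -0.6, -0.9]
width: 0.0249
```

Run:
```python
from h import *
s=manip.get_state();print(s["clock"],s["position"].round(4),s["contact_force"].round(1),s["width"])
C=cam("wrist",s);w=manip.get_image("wrist");S=manip.get_image("side");T=manip.get_image("top")
a=np.hstack([w,cv2.resize(S[130:235,260:400],(560,420),interpolation=2)]);a=cv2.resize(a,(800,300));cv2.imwrite("pics/g5.png",a[:,:,::-1])
for n,i in(("W",w),("S",S),("T",T)):print(n,blobs(i,(2,150,120),(16,255,255)),blobs(i,(50,100,40),(80,255,255),10))
```

```text
10.55 [ 0.4236 -0.0117  0.0817] [ 0.6 -0.6 -0.9] 0.024881273624529736
W [([283.4, 313.4], [270, 301, 28, 26, 582])] [([33.9, 372.0], [9, 351, 49, 41, 689]), ([283.2, 374.7], [264, 368, 39, 16, 555])]
S [([232.3, 129.0], [227, 126, 11, 7, 61]), ([296.3, 371.3], [295, 364, 3, 15, 17])] [([295.8, 156.2], [294, 154, 4, 6, 19]), ([208.6, 162.8], [203, 158, 12, 11, 112]), ([270.4, 299.5], [268, 298, 5, 4, 17])]
T [([363.2, 117.7], [356, 111, 15, 15, 175])] [([287.9, 118.1], [281, 111, 15, 16, 189]), ([123.3, 201.3], [122, 198, 3, 8, 10]), ([399.4, 201.5], [396, 199, 8, 6, 38])]
```

View pics/g5.png

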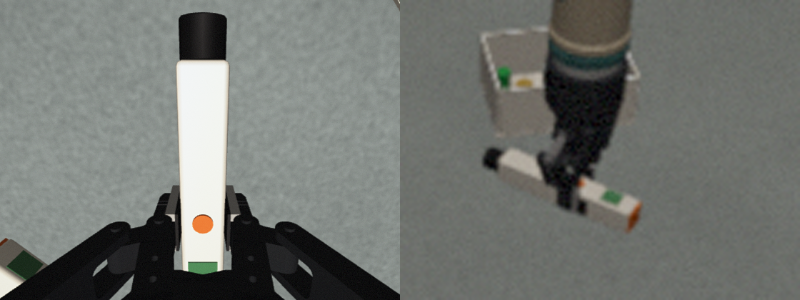

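Level, screen up, gripped just ahead of the screen. Next I work out where the lens sits and how far to go.

Run:
```python
from h import *
s=manip.get_state();C=cam("wrist",s);p=s["position"];za=p[2]+.0097
h=2*np.arctan2(s["ee_rot"][2],s["ee_rot"][1]);d=np.array([np.cos(h),np.sin(h)]);n=np.array([-d[1],d[0]])
for nm,uv,z in(("lens",(284,17),za+.012),("boundary",(283,84),za+.014),("button",(283.4,313.4),za+.014)):
    q=plane(C,uv,z);print(nm,q.round(4),"fwd",((q[:2]-p[:2])@d).round(4),"side",((q[:2]-p[:2])@n).round(4))
print("heading",h)
# level check: tail/screen in side view vs wrist
S=cam("side");print("screen tri",tri([S,C],[(295.8,156.2),(283,385)]))
B=np.array([.746,-.156])
for hh in(h,-.35,-.4):
    d=np.array([np.cos(hh),np.sin(hh)]);print(hh,"TCP target for fwd .11",(B-.2*d).round(3))
```

```text
lens [ 0.5196 -0.0417  0.101 ] fwd 0.1027 side -0.0
boundary [ 0.5005 -0.0355  0.103 ] fwd 0.0827 side 0.0003
button [ 0.4167 -0.0097  0.103 ] fwd -0.005 side 0.0001
heading -0.3002057768109131
screen tri (array([ 0.49708089, -0.02791124,  0.21418592]), np.float64(0.008995703590295993))
-0.3002057768109131 TCP target for fwd .11 [ 0.555 -0.097]
-0.35 TCP target for fwd .11 [ 0.558 -0.087]
-0.4 TCP target for fwd .11 [ 0.562 -0.078]
```

The lens-to-boundary distance reads 20.0 mm, matching the snout length, so it is level. The lens is 103 mm ahead of the TCP, so the TCP target is (0.562, -0.099, 0.071). (The "screen tri" number used a tub fitting by mistake, so I'm ignoring it.)

Request:
carry_out(
  moves=[0,1,-1.5,0,0,0,1.6,-1.5,-0.1,0,0,1.6,-1.2,-0.2,0,0,1.6,-0.9,-0.2,0,0,1.6,-0.8,-0.2,0,0,1.6,-0.8,-0.2,0,0,1.6,-0.7,-0.1,0,0,1.6,-0.7,-0.1,0,0,1.6,-0.6,0,0,0,0,0,0,0],
)

```text
clock: 11.7
position: [0.5624, -0.1004, 0.0673]
ee_rot: [0.0, 0.989, -0.15, 0.001]
contact_force: [-0.5, -0.5, -1.0]
width: 0.0248
```

Request:
carry_out(
  moves=[0,0,0,0,0,0,0,0,0,0,0,0,0,0,0,0,0,0,0,0,0,0,0,0,0,0,0,0,0,0,0,0,0,0,0,0,0,0,0,0,0,0,0,0,0,0,0,0,0,0],
)

```text
clock: 12.7
position: [0.5598, -0.0984, 0.0683]
ee_rot: [0.0, 0.989, -0.15, -0.0]
contact_force: [-0.3, -0.4, -1.0]
width: 0.0249
```

Run:
```python
from h import *
s=manip.get_state();p=s["position"];h=2*np.arctan2(s["ee_rot"][2],s["ee_rot"][1]);d=np.array([np.cos(h),np.sin(h)])
print(s["clock"],p.round(4),h,s["contact_force"].round(1),s["width"],np.abs(s["qd"]).max())
r=np.array([.746,-.156])-p[:2];print("fwd to axis",r@d,"gap",r@d-.103-.04,"lateral",r@[-d[1],d[0]],"axis z",p[2]+.0097)
w=manip.get_image("wrist");S=manip.get_image("side");T=manip.get_image("top")
for n,i in(("S",S),("T",T)):print(n,blobs(i,(2,150,120),(16,255,255)),blobs(i,(50,100,40),(80,255,255),10))
a=np.hstack([cv2.resize(w,(400,300)),cv2.resize(S[110:215,180:320],(400,300),interpolation=2)])
b=cv2.resize(T[90:202,260:560-0],(800,299),interpolation=2);cv2.imwrite("pics/f1.png",np.vstack([a,b])[:,:,::-1])
```

```text
12.7 [ 0.5598 -0.0984  0.0683] -0.3001999584770951 [-0.3 -0.4 -1. ] 0.02494512258474439 0.0023348817381270187
fwd to axis 0.19487819527193373 gap 0.051878195271933734 lateral 1.2193133975595127e-05 axis z 0.078014401101983
S [([232.3, 129.0], [227, 126, 11, 7, 61]), ([296.3, 371.2], [295, 364, 3, 15, 18])] [([295.8, 156.4], [294, 153, 4, 7, 20]), ([208.5, 162.7], [203, 158, 12, 11, 111]), ([270.3, 299.6], [268, 298, 5, 5, 18])]
T [([363.2, 117.8], [356, 111, 15, 15, 175])] [([287.9, 118.0], [281, 111, 15, 15, 189])]
```

View pics/f1.png

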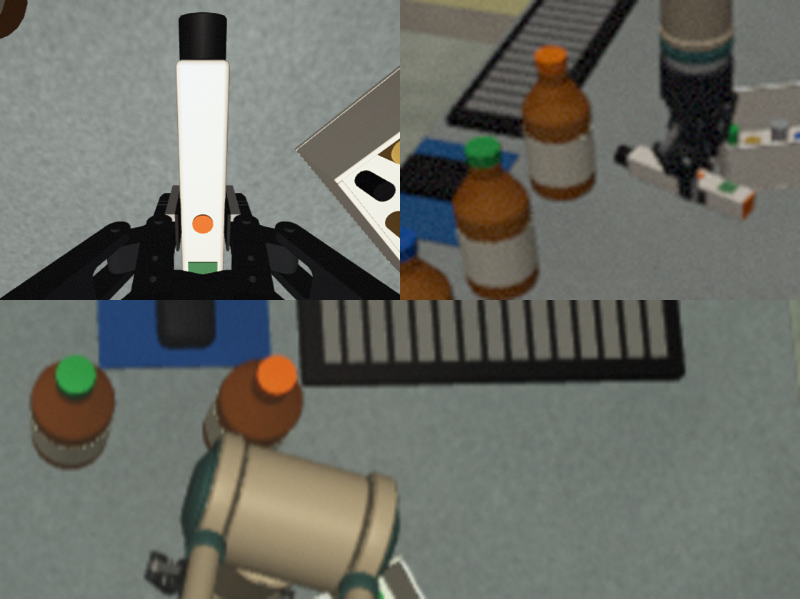

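Side crop: the stick runs from its tail at (745,205) to its nose at (625,155), and the line extends to about (560,128), mid-bottle. The wrist view shows a clear gap to the tub and nothing close ahead. As a last check, I'll see whether the out-of-frame bottle agrees with the wrist geometry, then hand in.

Run:
```python
from h import *
s=manip.get_state();W=cam("wrist",s);S=cam("side");p=s["position"];d=np.array([np.cos(-.3),np.sin(-.3)])
B=np.array([.746,-.156]);N=B-.04*d
print("orange near edge in wrist, z 0/.08:",proj(W,[*N,0]).round(),proj(W,[*N,.08]).round())
print("green edge nearest, z=0:",proj(W,[.748-.033,.024-.022,0]).round())
f=lambda q:((q-[180,110])*400/140).round()
print("side crop: lens,tail pred",*[f(proj(S,[*(p[:2]+k*d),p[2]+.0097])) for k in(.103,-.067)],"bottle middle",f(proj(S,[*B,.08])))
ok=s["width"]>.022 and np.abs(s["qd"]).max()<.01; print(s["clock"],ok)
if ok: print(manip.sign_off())
```

```text
orange near edge in wrist, z 0/.08: [284. -51.] [ 284. -171.]
green edge nearest, z=0: [31. 26.]
side crop: lens,tail pred [220. 152.] [348. 204.] bottle middle [156. 125.]
12.85 True
the job is handed in; nothing more can be done
None
```

I handed the job in at 12.85 s (limit 48 s). The thermometer is held level, screen up, aimed at the orange-capped bottle. No verdict was reported.

**What I did**
- I gripped the docked white stick, the smaller of the two white ones, and drew it about 100 mm out along its axis.
- The tool can only turn about the vertical, so I levelled the thermometer by pivoting its nose on open table. I then let it lie flat, regripped it near the grip patch at 60 N and lifted it.
- I carried it to the bottle at a heading of -0.30 rad.

**Last checks**

| Check | Result |
|---|---|
| Gap from lens to glass | about 52 mm |
| Sideways aim error | about 0 mm by calculation; the bottle position is good to about 2 mm |
| Axis height | 78 mm (target 80 mm) |
| Level | lens-to-snout-edge distance read 20.0 mm, as it should when level |
| Finger opening | 24.9 mm, holding |
| Joint speeds | about 0 |
| Orange and green caps | within about 0.1 px of their last reading, and within 0.2 px of the start (top view) |

- **Side view:** the lens and tail appear where my estimate puts them, to within a few pixels, and the stick's line passes through mid-bottle.
- **Not seen directly:** the gap to the glass was calculated. The bottle was outside the wrist picture, and the arm covered that spot from above.
- **Not re-measured:** I did not measure the blue bottle or the tub again at the end. The gripper never came near the blue bottle. The tub was clear of the gripper in the last wrist view.
- **Discarded reading:** one triangulation of the screen came out wrong because it picked up a fitting in the tub, so I ignored it.

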